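Rack the slumped amplifier panel and book it in with the clamped scanner

TASK

The front panel in the first slot of the panel rack has been left slumped forward over the low front wire. Tip it up so that it stands on edge in that slot, leaning back against the wire frame behind it, slid along until it touches the rack's end plate. Then, with its label facing the clamped hand scanner, squeeze the scanner's trigger fully, hold it for a moment and let it go; leave the other panels and everything else on the bench where they are.

Things in the scene. Friction and masses are not known exactly. Their poses are not given: they have to be found in the camera images.
- rack: Steel panel rack fixed to the bench. Origin under its base plate; +x from its front to its back, y along the slots. Base 6 mm thick, x -113 to 122, y -86 to 104. Four frames of 8 mm wire, y -70 to 70, raked 0.21 rad to +x; bottom wires at x -100, -35, 15, 65; tops at z 49, 73, 84, 96. First slot: between the low front frame and the next.
- end_plate (a point): On the rack: middle of the inner face of its end plate at the first slot, rack (-43, -82, 6). The plate is a 4 mm sheet across the -y ends of all slots, up to z 88 above the bench. The slots' +y ends are open: no wire beyond rack y 70, only the flat base.
- slot_home (a point): On the rack: where the panel's origin belongs, rack (-43, -2, 6), in the first slot's foot groove (x -54 to -39, between a bar 6 mm high and the bottom wire): panel leaning back 0.21 to 0.35 rad on the frame at x -35, its -y end at the end plate, its +y end at rack y 78, upper edge 100 to 104 mm above the bench. It stays by itself.
- panel: The panel to rack: flat aluminium plate 160 (y) x 100 (z) x 5 mm (x), 0.17 to 0.28 kg, five small holes in a row, an oblong cut-out, white label on its -x face. Origin: middle of its lower long edge; y as the rack's y. It starts leaning to the rack's front 0.84 rad from upright, lower edge on the base against the bottom wire at x -35, face on the front frame, 20 to 50 mm to +y of its home.
- panel_top (a point): Middle of the panel's upper long edge (100 mm from its origin along its z). At the start this edge is free, 19 mm in front of the top of the low front frame, 75 mm above the bench. The panel turns about its lower edge; pushed up past vertical it leans back by itself.
- panel_end (a point): Middle of the panel's short +y edge (50 mm above its origin along z, 80 mm along y). A push of a few newtons here towards -y slides the standing panel along its slot.
- scanner: Grey pistol-shaped scanner clamped on its side on a post (foot 110 mm square, fixed). Origin: on the bench under the head; +x is where it looks, z up. Head 105 (x) x 62 (y) x 70 mm (z), centred 100 mm above the bench, top at 135. Its grip, 34 mm deep (x), 30 high (z), runs level to -y from y -28 to -124, leaning 0.14 rad to -x, axis 100 mm above the bench, free air above and below.
- squeeze_point (a point): On the scanner, midway between the trigger's face and the back of the grip, 30 mm from the head, 100 mm above the bench. Fingers squeeze here from above, closing along the scanner's x. Grip and trigger measure 47 mm here, 42 mm when fully pulled.
- trigger (a joint): The scanner's sprung trigger, a black blade 36 x 18 mm on the +x side of the grip, hinged at the head: 0 released, 0.22 rad fully pulled (5 mm at the squeeze point); it takes 5 N to start and 8 N to pull fully, and springs back.
- panel_b: Another aluminium panel, 150 x 92 x 5 mm, three large holes, standing in the rack leaning on the frame at x +15 (origin: middle of its lower edge). Leave it.
- panel_c: Another aluminium panel, 158 x 104 x 5 mm, one large oblong cut-out and two holes, standing on the frame at x +65 (origin: middle of its lower edge). Leave it.
- solder_spool: Standing spool of solder, diameter 54, height 60 mm, origin under its centre. Leave it.
- wire_spool: Spool of copper wire, diameter 76, height 45 mm, origin under its centre. Leave it.
- screwdriver: Screwdriver lying on the bench, under 35 mm high, along its own x. Leave it.
- parts_tin: Small open steel tin, diameter 68, height 40 mm, origin under its centre. Leave it.
- desolder_pump: Aluminium desoldering pump lying on the bench, 20 mm thick, 200 mm long along its x. Leave it.
- control_knob: Small black control knob, diameter 24, height 16 mm. Leave it.

How it is judged (in metres and radians):
On the way, in this order (a step that is already met when the one before it is completed fails the run):
1. the panel stands on edge in the first slot, leaning on the frame behind it, against the end plate (angle between panel's own z axis and vertical below 0.42 rad and angle between the y axis of panel and the y axis of rack, either way round below 0.08 rad and x of panel in the frame of rack between -0.058 and -0.035 m and z of panel in the frame of rack below 0.011 m and y of panel in the frame of rack between -0.006 and 0.003 m and x of panel_top in the frame of rack above -0.036 m), for 0.2 s.
2. with the panel standing there, the scanner's trigger is squeezed fully (value of joint trigger above 0.17 rad and angle between panel's own z axis and vertical below 0.42 rad and y of panel in the frame of rack below 0.003 m), for 0.2 s.
At the end, for the whole second after the job is handed in: The panel stands at rest on its lower long edge in the first slot, leaning back on the frame behind it (its upright axis within 0.42 rad of vertical, along the slot within 0.08 rad, lower edge down on the base plate), within 5 mm of the end plate; the trigger is released (below 0.04 rad) (all of step 1 and value of joint trigger below 0.04 rad and linear speed of panel below 0.02 m/s and angular speed of panel below 0.15 rad/s); the robot touches nothing.
It fails at once if one of the two other panels in the rack is moved more than 15 mm (distance of any of panel_b, panel_c from where it was at the start of the episode above 0.015 m).
It fails at once if something else on the bench is moved more than 20 mm (distance of any of solder_spool, wire_spool, screwdriver, parts_tin, desolder_pump, control_knob from where it was at the start of the episode above 0.02 m).
It also fails if it takes over 61 s, if anything falls off the work surface, if the arm or the gripper's body presses on something with over 40 N, if the wrist force passes 120 N, or if a joint passes its speed limit or range.

ROBOT

A 6-joint arm with a two-finger parallel gripper is mounted at the origin on the work surface. World frame = base frame: x ahead of the robot, y to its left, z up, the work surface at z = 0. Lengths are in mm, angles in degrees, forces in N, time in s.
With the tool pointing down it reaches from about 300 to 850 mm from the base axis. Payload 4.2 kg.
Tool frame: the origin (TCP) lies between the finger pads; the fingertips stand 14 mm ahead of it and the grasp point (between the pads) lies 5 mm behind it (env.finger_overhang is the distance from the TCP to the fingertips, in mm); z points along the fingers, y is the line along which they close (so a half turn about z gives the same grasp; the last joint's range is limited). The gripper opens to 91 mm and grips with 3 to 60 N. Pads are 32 mm wide; open, the fingers measure 118 mm over their backs; the gripper's body (76 mm by 178 mm) begins 60 mm behind the grasp point.
Start: joints at [74.485, 18.312, 89.639, -0, 72.044, -1.146], TCP at [142.704, 557.025, 227.976] pointing down, gripper open.
Joint ranges: [-177.97, 177.97], [-48.28, 115.42], [12.27, 149.76], [-77.06, 257.06], [2.81, 150.46], [-146.56, 146.56]. Speed limits (degrees/s): [147.25, 147.25, 180, 180, 180, 180].

INTERFACE

Orientations are given as [roll, pitch, yaw] about the fixed x, y, z axes, in that order (R = Rz(yaw) Ry(pitch) Rx(roll)).
In Python, from workcell import status, cams, env, finder gives the robot as it stands.
- The arm moves only by the tool apply_moves, never from a script. Its argument "increments" is a list of rows, each a list of 7 numbers: the opening, from -1 (shut) to 1 (fully open), then the shift along the world's x, y, z in m, then the turn, a rotation vector about the world's x, y, z in degrees. In form: [[gripper, x, y, z, ax, ay, az], ...]. A call has 1 to 5 rows; each row shifts and turns the commanded pose from where the row before left it; what a row does not reach is not made up. A row lasts 1/12 s, in which the tool goes at most 41.7 mm and 7.16 degrees, less where a joint would pass 70% of its speed; a pose out of reach is approached as far as the arm can. A call with a gripper value outside its range is refused whole. The fingers move at their own pace and stop on an object; "newtons" is the grip in N (left out, the last holds). Time passes only in rows, so rows that do not move let the fingers close. It gives the time, the measured TCP pose, the force, the opening and the grip force at its end, in the units of the state.
- status.state(): the state, without advancing time (a new reading comes with each control period).
- cams.grab_frame(name): name is "scene" or "side" or "wrist"; returns a dict with "color" (480x640x3 uint8, red, green, blue), "intrinsics" (3x3 intrinsics, pixels), "k1" (the pictures are not rectified: a ray, as slopes to the right and down, at radius r is drawn at 1 + k1 r^2 times it, then the intrinsics apply), "R" (3x3) and "t" (3): a world point X has camera coordinates R X + t. Camera axes: x right, y down, z forward; pixel columns grow to the right and rows downward; lengths in mm; the calibration is good to about 2 mm. A picture is of the moment at which its call begins. There is no depth.
- env.job_done(): hands the job in; it is judged then, once.
Trained networks look in the newest picture that a camera, given by its name, has taken for a name from the list of things; names that differ only in an ending like _2 or _b are one class to them, and where a whole thing is asked for, a point or a joint stands for the part that bears it (a point fixed in the world has none). Each returns a list of dicts, best first, with "score" (0 to 1); they miss things now and then, are a little off and sometimes report something else, mostly with a low value. They report only what shows in the picture. A call takes as long as a camera call.
- finder.boxes_of(query, camera): "rect" ([left, top, width, height] in pixels, round what is visible of it).
- finder.trace(query, camera): "pixels" (480x640 bool, what is visible of it) and "rect" ([left, top, width, height] in pixels, round what is visible of it).
The state is a dict: "time_s": time; "qpos": joint angles; "qvel": joint speeds; "effort": joint torques, N m; "ee_pos": TCP position; "ee_rot": TCP orientation; "force": force on the tool from outside, world axes, zero at the start; "torque": the same for the moment, N m; "gripper_width": finger opening in mm; "gripper_force": force on a finger pad.
Only numpy, scipy, OpenCV 4.12 (cv2) and the standard library are available. Lean on these libraries where they do the work, as an engineer would, in place of code of your own. Each camera call takes 0.05 s, during which the arm holds its last target. There are 200 camera calls.

## Working session

There is one attempt and no reset: what is moved stays moved. The work goes in short steps, Python scripts to look and compute and a tool call to move; the robot and the scene stay as the last step left them, time stands still between calls to the robot, and variables do not carry over. Pictures are saved under pics/ and viewed, at most 10 in all, crops included, and the job is handed in when it is done.

Besides the shell and the picture viewer there is one more tool, called after "Call:" in YAML: its name, and indented under it one key for each argument. apply_moves: Moves the arm, as the interface text tells. Its arguments: {"type":"object","properties":{"increments":{"type":"array","items":{"type":"array","items":{"type":"number"}}},"newtons":{"type":"number"}},"required":["increments"]}

```bash
mkdir -p pics; ls; cat > h.py <<'E'
import numpy as np, cv2
from workcell import status, cams, env, finder
def save(f,n): cv2.imwrite('pics/'+n,cv2.cvtColor(f['color'],cv2.COLOR_RGB2BGR))
E
python3 - <<'E'
from h import *
import pickle
fs={}
for c in ['scene','side']:
    f=cams.grab_frame(c); fs[c]=f; save(f,c+'0.png')
    print(c,f['intrinsics'].tolist() if hasattr(f['intrinsics'],'tolist') else f['intrinsics'],f['k1'],np.round(f['R'],3).tolist(),np.round(f['t'],1).tolist())
    for q in ['panel','rack','scanner','trigger','panel_b','panel_c']:
        print(c,q,[(np.round(b['rect']).tolist(),round(b['score'],2)) for b in finder.boxes_of(q,c)[:3]])
pickle.dump(fs,open('f0.pkl','wb'))
print(status.state())
E
```

```text
pics
scene [[497.8700024931707, 0.0, 326.5143177777352], [0.0, 497.8700024931707, 231.12581766878293], [0.0, 0.0, 1.0]] -0.06984620629883688 [[-0.545, 0.838, 0.011], [0.703, 0.464, -0.539], [-0.457, -0.287, -0.842]] [353.6, -314.7, 1360.4]
scene panel [([340.0, 209.0, 75.0, 85.0], 0.96), ([303.0, 227.0, 34.0, 36.0], 0.88), ([284.0, 236.0, 55.0, 66.0], 0.64)]
scene rack [([268.0, 193.0, 108.0, 135.0], 0.7), ([192.0, 187.0, 34.0, 36.0], 0.59)]
scene scanner [([477.0, 256.0, 77.0, 109.0], 0.72)]
scene trigger [([524.0, 270.0, 6.0, 14.0], 0.66)]
scene panel_b [([340.0, 209.0, 75.0, 85.0], 0.96), ([303.0, 227.0, 34.0, 36.0], 0.88), ([284.0, 236.0, 55.0, 66.0], 0.64)]
scene panel_c [([340.0, 209.0, 75.0, 85.0], 0.96), ([303.0, 227.0, 34.0, 36.0], 0.88), ([284.0, 236.0, 55.0, 66.0], 0.64)]
side [[475.16928751783826, 0.0, 322.8688936371322], [0.0, 475.16928751783826, 237.32795822457098], [0.0, 0.0, 1.0]] -0.08853383942734275 [[0.784, -0.621, 0.009], [-0.419, -0.54, -0.73], [0.458, 0.568, -0.684]] [-494.1, 263.7, 1049.0]
side panel [([260.0, 211.0, 40.0, 49.0], 0.92), ([324.0, 201.0, 27.0, 45
[... 451 characters left out ...]
0.0, 23.0, 42.0], 0.75)]
{'time_s': 0.7, 'qpos': array([ 7.44852447e+01,  1.83098714e+01,  8.96363137e+01,  1.55252358e-03,
        7.20455858e+01, -1.14611911e+00]), 'qvel': array([ 0.05842097,  0.00745957, -0.00650754, -0.08783919, -0.09665661,
       -0.01495536]), 'effort': array([-5.67559564e-04, -4.12239361e+01, -2.32190180e+01,  7.25092669e-02,
        3.75152263e-02, -1.92090226e-05]), 'ee_pos': array([142.69185176, 557.03994021, 228.01451707]), 'ee_rot': array([ 1.79991743e+02, -1.31209255e-03,  1.65630885e+02]), 'force': array([-0.557624  ,  0.30265837, -0.18162857]), 'torque': array([ 0.02690959, -0.03440621,  0.0794172 ]), 'gripper_force': 0.0, 'gripper_width': 91.07046537428297}
```

```bash
python3 - <<'E'
from h import *
a=cv2.imread('pics/scene0.png')[180:380,180:580]; b=cv2.imread('pics/side0.png')[130:300,150:400]
cv2.imwrite('pics/s1.png',cv2.resize(a,None,fx=2,fy=2,interpolation=cv2.INTER_CUBIC))
cv2.imwrite('pics/s2.png',cv2.resize(b,None,fx=3.2,fy=3.2,interpolation=cv2.INTER_CUBIC))
E
```

```text
(no output)
```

View pics/s1.png

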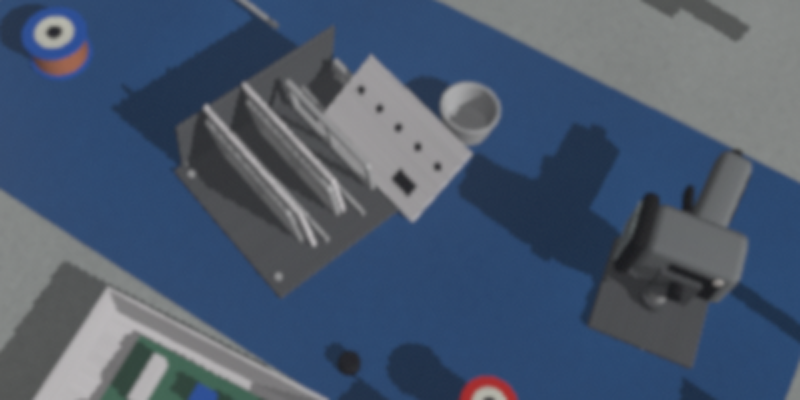

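View pics/s2.png

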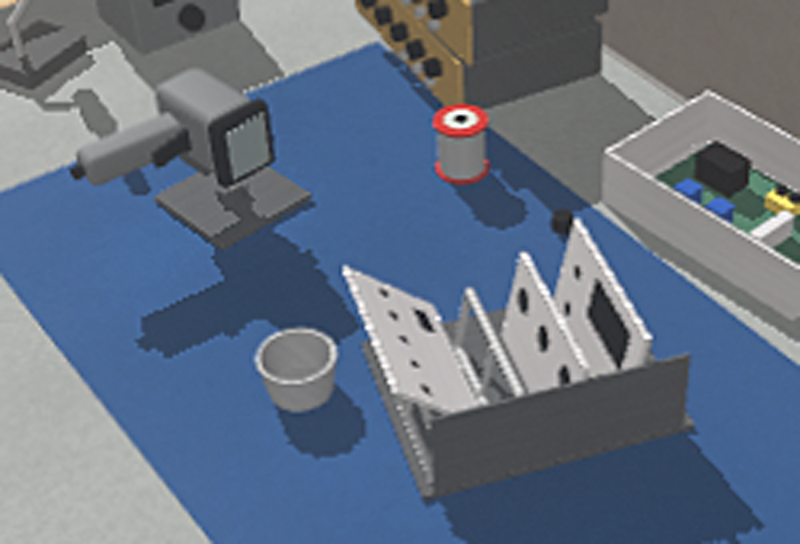

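The panel (scene crop, corners ~(371,54), (472,155), (413,221)) is slumped toward the scanner. The end plate is at upper left, (333,27)–(177,127), and the scanner's grip points up-right from its head, with the trigger at (688,197).

```bash
cat >> h.py <<'E'
from scipy.optimize import least_squares
def proj(f,X):
    c=np.asarray(X,float)@np.array(f['R']).T+f['t']; s=c[:,:2]/c[:,2:]
    s=s*(1+f['k1']*(s**2).sum(1,keepdims=True)); K=f['intrinsics']
    return s*K[0][0]+[K[0][2],K[1][2]]
def ray(f,px):
    K=np.array(f['intrinsics']);u=cv2.undistortPoints(np.array([[px]],float),K,np.array([f['k1'],0,0,0.]))[0,0]
    R=np.array(f['R']);return -R.T@np.array(f['t']),R.T@np.array([u[0],u[1],1])
def onz(f,px,z):
    o,d=ray(f,px); return o+d*(z-o[2])/d[2]
def tf(p,X):
    c,s=np.cos(p[2]),np.sin(p[2]); X=np.asarray(X,float)
    return np.c_[X[:,0]*c-X[:,1]*s+p[0],X[:,0]*s+X[:,1]*c+p[1],X[:,2]]
E
python3 - <<'E'
from h import *
import pickle
fs=pickle.load(open('f0.pkl','rb')); S,D=fs['scene'],fs['side']
s=lambda *p:[180+p[0]/2,180+p[1]/2]
d=lambda *p:[150+p[0]/3.2,130+p[1]/3.2]
obs=[(S,s(177,172),(122,-86,3)),(S,s(282,297),(122,104,0)),(S,s(176,126),(122,-86,88)),(S,s(333,27),(-113,-86,88)),
(D,d(430,497),(-113,-86,0)),(D,d(693,428),(122,-86,0)),(D,d(689,355),(122,-86,88))]
def res(p,obs): return np.concatenate([proj(f,tf(p,[X]))[0]-px for f,px,X in obs])
a,b=onz(S,s(177,172),3),onz(S,s(282,297),0); y=b-a; yaw=np.arctan2(-y[0],y[1])
r=least_squares(res,[*a[:2],yaw],args=(obs,),x_scale=[10,10,.1]); p=r.x
print('rack',p[:2],np.degrees(p[2]),np.round(r.fun,1))
R=p
def inr(q): c,s_=np.cos(R[2]),np.sin(R[2]);e=q[:2]-R[:2];return np.round([e[0]*c+e[1]*s_,-e[0]*s_+e[1]*c])
for n,px,z in [('top-y',s(371,54),75),('top+y',s(472,155),75),('low+y',s(413,221),8)]: print(n,inr(onz(S,px,z)))
print('topD', inr(onz(D,d(345,267),75)))
obs=[(D,d(158,200),(-55,-55,3)),(D,d(222,247),(55,-55,0)),(D,d(312,200),(55,55,3)),(S,s(692,366),(-55,55,0)),(S,s(585,322),(55,55,3))]
c=onz(S,s(640,300),0)
for k in range(4):
    r=least_squares(res,[*c[:2],R[2]+np.pi+k*np.pi/2],args=(obs,),x_scale=[10,10,.1])
    if r.cost<200: print('foot',r.x[:2],np.degrees(r.x[2]),np.round(r.fun,1)); q=r.x
# grip end and head
g=onz(S,s(735,152),115);t=onz(S,s(738,165),100)
print('grip end',g,t, 'side',onz(D,d(85,165),100))
for n,px,z,f in [('trigS',s(688,197),100,S),('trigD',d(170,150),100,D),('headtop c',s(747,238),135,S),('headtop d',s(715,300),135,S)]:
    w=onz(f,px,z); e=w[:2]-q[:2];cc,ss=np.cos(q[2]),np.sin(q[2]);print(n,w,[e[0]*cc+e[1]*ss,-e[0]*ss+e[1]*cc])
for n in ['wire_spool','solder_spool','parts_tin','control_knob','screwdriver','desolder_pump']:
    b=finder.boxes_of(n,'scene')[:1]
    if b: x=b[0]['rect'];print(n,round(b[0]['score'],2),onz(S,[x[0]+x[2]/2,x[1]+x[3]/2],20)[:2].round())
E
```

```text
rack [567.50552736 -30.59816028] -17.777918869977075 [-0.9 -0.5  0.5  0.7 -4.1  2.7  3.6 -4.4 -3.2  0.9 -0.9 -0.6  2.9 -1.8]
top-y [-114.  -34.]
top+y [-111.  128.]
low+y [-39. 126.]
topD [-112.  123.]
foot [507.8134673  352.32598865] 278.79870906676035 [-1.9  0.  -0.   1.5 -0.4 -0.9 -1.5  0.4  0.2  0.9]
foot [507.81346721 352.3259878 ] 278.79871032861973 [-1.9  0.  -0.   1.5 -0.4 -0.9 -1.5  0.4  0.2  0.9]
foot [507.81346701 352.32598633] 278.79871258793133 [-1.9  0.  -0.   1.5 -0.4 -0.9 -1.5  0.4  0.2  0.9]
foot [507.813467   352.32598644] 278.79871236891813 [-1.9  0.  -0.   1.5 -0.4 -0.9 -1.5  0.4  0.2  0.9]
grip end [374.61648201 352.87944269 115.        ] [376.11409533 362.76245931 100.        ] side [375.59346071 359.21973248 100.        ]
trigS [439.58404647 332.19687082 100.        ] [np.float64(9.455612894671658), np.float64(-70.50550692942295)]
trigD [447.22905863 331.87330541 100.        ] [np.float64(10.944779312163005), np.float64(-62.99995638808611)]
headtop c [473.64457188 392.0606792  135.        ] [np.float64(-44.49368585531204), np.float64(-27.68882665436528)]
headtop d [549.25133534 388.04126222 135.        ] [np.float64(-28.95648531316565), np.float64(46.413358147931774)]
wire_spool 0.93 [ 603. -360.]
solder_spool 0.71 [718. 260.]
parts_tin 0.69 [427.  91.]
control_knob 0.67 [746. 122.]
desolder_pump 0.83 [ 493. -461.]
```

```bash
python3 - <<'E'
from h import *
import pickle
fs=pickle.load(open('f0.pkl','rb')); S,D=fs['scene'],fs['side']
s=lambda *p:[180+p[0]/2,180+p[1]/2]
d=lambda *p:[150+p[0]/3.2,130+p[1]/3.2]
def O(p):return [(S,s(177,172),(122,-86,3)),(S,s(282,297),(122,104,0)),(S,s(176,126),(p[4],-84,88)),(S,s(333,27),(p[3],-84,88)),
(D,d(430,497),(-113,-86,0)),(D,d(693,428),(122,-86,0)),(D,d(689,355),(p[4],-84,88))]
def res(p): return np.concatenate([proj(f,tf(p,[X]))[0]-px for f,px,X in O(p)])
r=least_squares(res,[567,-30,-.31,-113,122],x_scale=[10,10,.1,10,10]); p=r.x
print(p[:2],np.degrees(p[2]),p[3:],np.round(r.fun,1))
print('edge mid',tf(p,[(-112,47,75)]),'end',tf(p,[(-30,128,50)]))
import numpy as np
f=cams.grab_frame('wrist');e=status.state()
C=-np.array(f['R']).T@f['t'];print('wristcam',C-e['ee_pos'],np.round(f['R'],2).tolist(),f['intrinsics'][0][0])
E
```

```text
[568.95357851 -31.88788817] -17.80856271818379 [-101.13170181  110.74177593] [-1.8 -0.3 -0.5  1.   0.   0.6 -0.6 -1.  -2.5  0.9 -0.1 -0.5 -0.8 -1.2]
edge mid [[476.69457145  47.11385621  75.        ]] end [[579.53827977  99.15395285  50.        ]]
wristcam [-65.41886772  16.21637558 155.8771389 ] [[0.25, 0.97, -0.0], [0.94, -0.24, 0.24], [0.23, -0.06, -0.97]] 342.1433322465113
```

Call:
apply_moves:
  increments:
    - [-1,0.021,-0.035,0,0,0,-3.4]
    - [-1,0.021,-0.035,0,0,0,0]
    - [-1,0.021,-0.035,0,0,0,0]
    - [-1,0.021,-0.035,0,0,0,0]
    - [-1,0.021,-0.035,0,0,0,0]

```text
time_s: 1.47
ee_pos: [248.2, 380.4, 228.0]
ee_rot: [180.0, 0.0, 162.3]
force: [1.0, 0.1, -0.3]
gripper_width: 60.8
gripper_force: 0.0
```

Call:
apply_moves:
  increments:
    - [-1,0.021,-0.035,0,0,0,0]
    - [-1,0.021,-0.035,0,0,0,0]
    - [-1,0.021,-0.035,0,0,0,0]
    - [-1,0.021,-0.035,0,0,0,0]
    - [-1,0.021,-0.035,0,0,0,0]

```text
time_s: 1.88
ee_pos: [353.3, 205.2, 228.3]
ee_rot: [180.0, 0.0, 162.3]
force: [0.3, 0.3, -0.2]
gripper_width: 27.6
gripper_force: 0.0
```

Call:
apply_moves:
  increments:
    - [-1,0.021,-0.036,0,0,0,0]
    - [-1,0.021,-0.036,0,0,0,0]
    - [-1,0.021,-0.036,0,0,0,0]
    - [-1,0.021,-0.036,0,0,0,0]
    - [-1,0,0,0,0,0,0]

```text
time_s: 2.3
ee_pos: [440.1, 57.5, 228.2]
ee_rot: [-179.9, 0.2, 161.8]
force: [0.7, 0.6, -0.0]
gripper_width: 0.3
gripper_force: 0.0
```

```bash
python3 - <<'E'
from h import *
import pickle
f=cams.grab_frame('wrist'); pickle.dump(f,open('w1.pkl','wb')); save(f,'w1.png'); print(status.state()['ee_pos'],status.state()['ee_rot'])
E
```

```text
[438.20320026  60.16140034 227.99545539] [-1.79996672e+02  4.35202685e-02  1.61856612e+02]
```

View pics/w1.png

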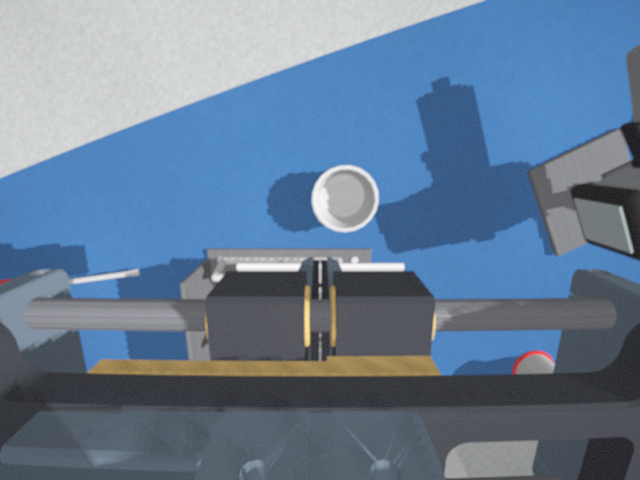

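The wrist view shows the panel's top edge as a white line from (236,267) to (405,267), the tin at (345,198) and the rack's front base edge at row 250 (columns 206–371).

```bash
python3 - <<'E'
from h import *
import pickle
f=pickle.load(open('w1.pkl','rb')); P=[569,-31.9,np.radians(-17.8)]
c,s=np.cos(P[2]),np.sin(P[2])
for px,z in [((236,267),75),((405,267),75),((206,250),6),((371,250),6),((345,198),40)]:
    w=onz(f,px,z);e=w[:2]-P[:2];print(w.round(),np.round([e[0]*c+e[1]*s,-e[0]*s+e[1]*c]))
E
```

```text
[448. -30.  75.] [-116.  -35.]
[498. 123.  75.] [-115.  126.]
[434. -80.   6.] [-114.  -87.]
[493. 101.   6.] [-112.  103.]
[423.  89.  40.] [-176.   70.]
```

Call:
apply_moves:
  increments:
    - [-1,0,0,-0.038,0,0,0]
    - [-1,0,0,-0.038,0,0,0]
    - [-1,0,0,-0.038,0,0,0]
    - [-1,0,0,-0.038,0,0,0]
    - [-1,0,0,0,0,0,0]

```text
time_s: 2.77
ee_pos: [431.0, 63.5, 70.7]
ee_rot: [-179.7, -0.7, 162.3]
force: [-0.9, 0.4, -0.2]
gripper_width: 0.7
gripper_force: 0.0
```

Call:
apply_moves:
  increments:
    - [-1,0.0095,-0.0031,0,0,0,0]
    - [-1,0.0095,-0.0031,0,0,0,0]
    - [-1,0.0095,-0.0031,0,0,0,0]
    - [-1,0.0095,-0.0031,0,0,0,0]
    - [-1,0.0095,-0.0031,0,0,0,0]

```text
time_s: 3.18
ee_pos: [487.4, 47.6, 78.7]
ee_rot: [179.9, 0.3, 162.2]
force: [-0.1, -0.4, 0.2]
gripper_width: 0.6
gripper_force: 0.3
```

Call:
apply_moves:
  increments:
    - [-1,0.0076,-0.0024,0,0,0,0]
    - [-1,0.0076,-0.0024,0,0,0,0]
    - [-1,0.0076,-0.0024,0,0,0,0]
    - [-1,0.0076,-0.0024,0,0,0,0]
    - [-1,0,0,0,0,0,0]

```text
time_s: 3.6
ee_pos: [516.8, 37.5, 76.2]
ee_rot: [180.0, 0.1, 162.2]
force: [1.0, -0.2, 0.4]
gripper_width: 0.7
gripper_force: 0.0
```

```bash
python3 - <<'E'
from h import *
f=cams.grab_frame('side')
cv2.imwrite('pics/s3.png',cv2.resize(cv2.cvtColor(f['color'],4)[130:300,170:400],None,fx=3,fy=3,interpolation=2)); print(status.state()['ee_pos'],status.state()['force'])
E
```

```text
[515.51214008  37.67158178  75.93222174] [ 0.20825397 -0.16437616  0.15327862]
```

View pics/s3.png

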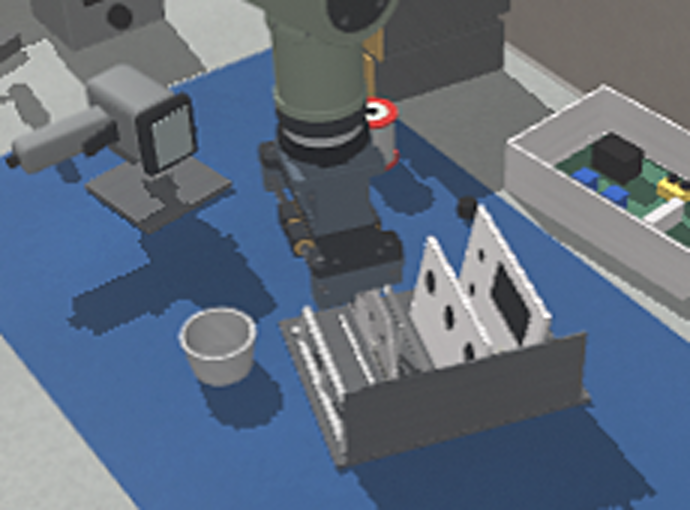

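Call:
apply_moves:
  increments:
    - [-1,0.0057,-0.0018,0,0,0,0]
    - [-1,0.0057,-0.0018,0,0,0,0]
    - [-1,0.0057,-0.0018,0,0,0,0]
    - [-1,0.0029,-0.0009,0,0,0,0]
    - [-1,0,0,0,0,0,0]

```text
time_s: 4.07
ee_pos: [535.0, 31.6, 75.9]
ee_rot: [180.0, -0.0, 162.2]
force: [0.0, 0.1, 0.6]
gripper_width: 0.4
gripper_force: 0.0
```

```bash
python3 - <<'E'
from h import *
import pickle
f=cams.grab_frame('side');g=cams.grab_frame('scene');pickle.dump((f,g),open('f2.pkl','wb'))
a=cv2.resize(cv2.cvtColor(f['color'],4)[180:290,230:400],None,fx=3.5,fy=3.5,interpolation=2)[:,:400]
b=cv2.resize(cv2.cvtColor(g['color'],4)[180:290,260:400],None,fx=3.5,fy=3.5,interpolation=2)[:,:400]
b=cv2.resize(cv2.cvtColor(g['color'],4)[180:335,260:375],(400,539),interpolation=2)
a=cv2.resize(cv2.cvtColor(f['color'],4)[190:290,255:329],(400,540),interpolation=2)[:539]
cv2.imwrite('pics/s4.png',np.hstack([a,b])); print(status.state()['ee_pos'],status.state()['force'])
E
```

```text
[534.62037767  31.60168615  75.88794786] [ 0.91111132 -0.32488895 -0.39156498]
```

View pics/s4.png

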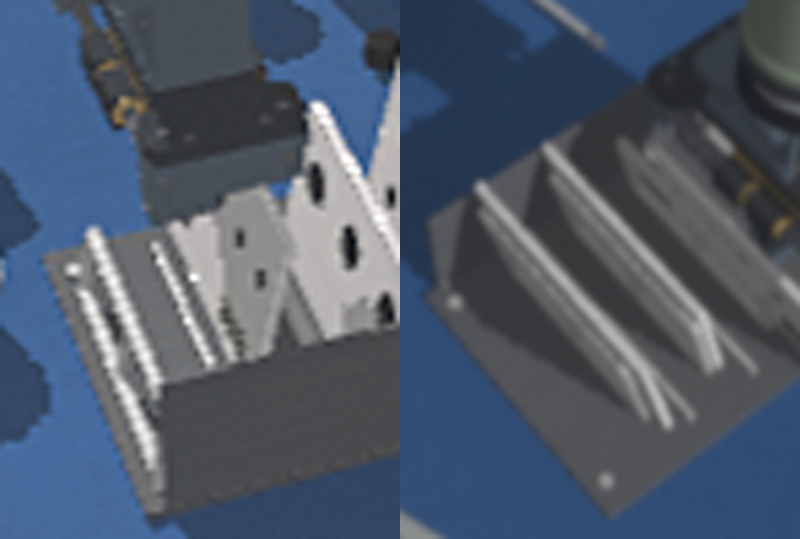

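Call:
apply_moves:
  increments:
    - [-1,-0.019,0.006,0,0,0,0]
    - [-1,0,0,0.04,0,0,0]
    - [-1,0,0,0.034,0,0,0]
    - [-1,0.0242,0.0291,0,0,0,0]
    - [-1,0.0242,0.0291,0,0,0,0]

```text
time_s: 4.58
ee_pos: [565.2, 95.8, 153.3]
ee_rot: [179.9, 0.3, 162.1]
force: [0.8, -0.2, 0.1]
gripper_width: 0.4
gripper_force: 0.0
```

Call:
apply_moves:
  increments:
    - [-1,0.0242,0.0291,0,0,0,0]
    - [-1,0,0,0,0,0,0]
    - [-1,0,0,-0.035,0,0,0]
    - [-1,0,0,-0.035,0,0,0]
    - [-1,0,0,-0.026,0,0,0]

```text
time_s: 5.0
ee_pos: [586.8, 124.9, 51.8]
ee_rot: [-179.9, -0.1, 162.3]
force: [0.0, -0.9, -0.1]
gripper_width: 0.6
gripper_force: 0.0
```

```bash
python3 - <<'E'
from h import *
import pickle
f=cams.grab_frame('side');g=cams.grab_frame('scene');pickle.dump((f,g),open('f3.pkl','wb'))
b=cv2.resize(cv2.cvtColor(g['color'],4)[180:335,260:415],(540,540),interpolation=2)
cv2.imwrite('pics/s5.png',b); s=status.state();print(s['ee_pos'],s['force'])
P=[569,-31.9,np.radians(-17.8)]
e=s['ee_pos'][:2]-P[:2];c,n=np.cos(P[2]),np.sin(P[2]);print(e[0]*c+e[1]*n,-e[0]*n+e[1]*c)
E
```

```text
[584.20629488 124.12705412  49.55215981] [-1.46896303 -0.78689807 -0.15726533]
-33.218377581786356 153.2064372360635
```

View pics/s5.png

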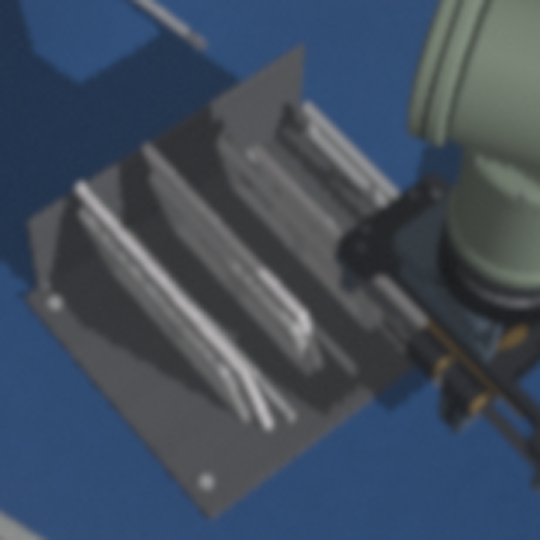

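Call:
apply_moves:
  increments:
    - [-1,-0.0024,-0.0076,0.002,0,0,0]
    - [-1,-0.0024,-0.0076,0,0,0,0]
    - [-1,-0.0024,-0.0076,0,0,0,0]
    - [-1,-0.0024,-0.0076,0,0,0,0]
    - [-1,-0.0024,-0.0076,0,0,0,0]

```text
time_s: 5.52
ee_pos: [576.9, 86.2, 57.6]
ee_rot: [179.9, 0.2, 162.2]
force: [1.3, 1.7, 1.2]
gripper_width: 0.4
gripper_force: 0.9
```

Call:
apply_moves:
  increments:
    - [-1,-0.0018,-0.0057,0,0,0,0]
    - [-1,-0.0015,-0.0048,0,0,0,0]
    - [-1,-0.0012,-0.0038,0,0,0,0]
    - [-1,-0.0006,-0.0019,0,0,0,0]
    - [-1,0,0,0,0,0,0]

```text
time_s: 5.93
ee_pos: [570.9, 70.3, 56.0]
ee_rot: [-180.0, -0.0, 162.2]
force: [0.2, 0.8, -0.7]
gripper_width: 0.5
gripper_force: 0.2
```

```bash
cat > st.py <<'E'
from h import *
s=status.state();print(s['ee_pos'],s['force'])
P=[569,-31.9,np.radians(-17.8)]
e=s['ee_pos'][:2]-P[:2];c,n=np.cos(P[2]),np.sin(P[2]);print(e[0]*c+e[1]*n,-e[0]*n+e[1]*c)
E
python3 st.py
```

```text
[570.93748353  70.29787958  55.98884134] [ 0.17761197  0.83295382 -0.66375541]
-29.396676947575237 97.89788464651657
```

Call:
apply_moves:
  increments:
    - [-1,-0.0006,-0.0019,0,0,0,0]
    - [-1,-0.0006,-0.0019,0,0,0,0]
    - [-1,0,0,0,0,0,0]

```text
time_s: 6.18
ee_pos: [569.7, 66.9, 55.7]
ee_rot: [-180.0, -0.0, 162.2]
force: [0.8, 1.6, 0.7]
gripper_width: 0.6
gripper_force: 0.6
```

Call:
apply_moves:
  increments:
    - [-1,-0.0006,-0.0019,0,0,0,0]
    - [-1,0,0,0,0,0,0]
    - [-1,0,0,0,0,0,0]

```text
time_s: 6.43
ee_pos: [569.1, 65.0, 55.8]
ee_rot: [-180.0, -0.0, 162.2]
force: [1.3, 0.8, -0.5]
gripper_width: 0.7
gripper_force: 0.6
```

Call:
apply_moves:
  increments:
    - [-1,-0.0004,-0.0012,0,0,0,0]
    - [-1,0,0,0,0,0,0]
    - [-1,0,0,0,0,0,0]

```text
time_s: 6.68
ee_pos: [568.8, 63.8, 55.9]
ee_rot: [-180.0, -0.0, 162.2]
force: [1.1, 0.6, -0.1]
gripper_width: 0.1
gripper_force: 0.7
```

Call:
apply_moves:
  increments:
    - [-1,-0.0005,-0.0015,0,0,0,0]
    - [-1,0,0,0,0,0,0]

```text
time_s: 6.85
ee_pos: [568.8, 63.0, 56.1]
ee_rot: [179.9, 0.0, 162.2]
force: [2.4, 5.0, -0.0]
gripper_width: 0.4
gripper_force: 2.4
```

Call:
apply_moves:
  increments:
    - [-1,-0.0005,-0.0015,0,0,0,0]
    - [-1,0,0,0,0,0,0]

```text
time_s: 7.02
ee_pos: [569.4, 62.7, 56.5]
ee_rot: [179.7, 0.1, 162.2]
force: [2.3, 8.7, 0.6]
gripper_width: 0.2
gripper_force: 4.6
```

Call:
apply_moves:
  increments:
    - [-1,-0.0005,-0.0015,0,0,0,0]
    - [-1,0,0,0,0,0,0]

```text
time_s: 7.18
ee_pos: [570.0, 62.3, 57.0]
ee_rot: [179.6, 0.3, 162.1]
force: [4.9, 13.0, -0.0]
gripper_width: 0.5
gripper_force: 6.8
```

Call:
apply_moves:
  increments:
    - [-1,0.0015,0.0045,0,0,0,0]
    - [-1,0.006,0.019,0,0,0,0]
    - [-1,0.009,0.0285,0,0,0,0]
    - [-1,0,0,0.04,0,0,0]
    - [-1,0,0,0.04,0,0,0]

```text
time_s: 7.6
ee_pos: [581.8, 111.8, 133.7]
ee_rot: [-179.7, -0.4, 162.3]
force: [1.9, 1.0, -0.1]
gripper_width: 0.2
gripper_force: 0.0
```

Call:
apply_moves:
  increments:
    - [-1,0,0,0.04,0,0,0]
    - [0,-0.02,0.035,0.02,0,0,5]
    - [0,-0.02,0.035,0,0,0,5]
    - [0,-0.02,0.035,0,0,0,5]
    - [0,-0.02,0.03,0,0,0,5]

```text
time_s: 8.02
ee_pos: [504.2, 244.7, 194.9]
ee_rot: [-180.0, 0.0, -177.6]
force: [-0.0, 0.4, 0.1]
gripper_width: 24.0
gripper_force: 0.0
```

Call:
apply_moves:
  increments:
    - [0.4,-0.03,0.02,0,0,0,5]
    - [0.4,-0.03,0.02,0,0,0,1.6]
    - [0.4,-0.03,0,0,0,0,0]
    - [0.4,0,0,0,0,0,0]

```text
time_s: 8.35
ee_pos: [409.6, 283.1, 193.9]
ee_rot: [-179.9, -0.3, -171.0]
force: [0.1, -0.6, 0.1]
gripper_width: 50.9
gripper_force: 0.0
```

```bash
python3 - <<'E'
from h import *
import pickle
f=cams.grab_frame('side');g=cams.grab_frame('scene');w=cams.grab_frame('wrist');pickle.dump((f,g,w),open('f4.pkl','wb'))
a=cv2.resize(cv2.cvtColor(f['color'],4)[190:290,255:375],(400,333),interpolation=2)
b=cv2.resize(cv2.cvtColor(g['color'],4)[180:335,260:415],(400,400),interpolation=2)
im=np.zeros((400,800,3),np.uint8);im[:333,:400]=a;im[:,400:]=b
cv2.imwrite('pics/s6.png',im);save(w,'w2.png'); s=status.state();print(s['ee_pos'],s['ee_rot'])
E
```

```text
[415.63668624 283.49153298 194.66196909] [-1.79970065e+02  4.21666839e-02 -1.71145094e+02]
```

View pics/s6.png

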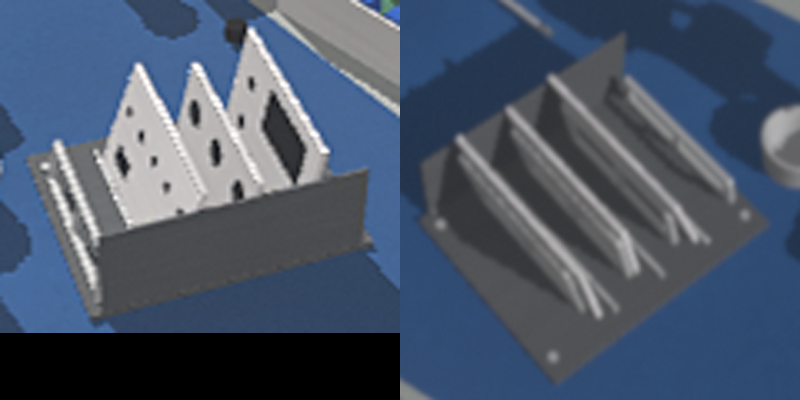

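View pics/w2.png

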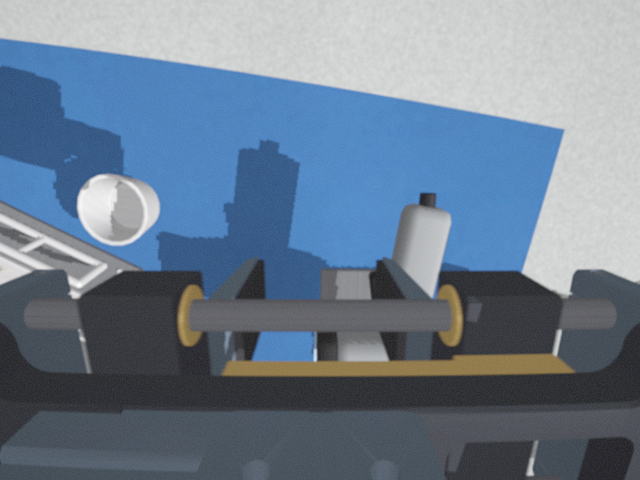

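Panel stands leaning back on its frame, against the end plate, label facing the scanner. In the wrist view the grip's end is at (405–450, 207), with its cap at (428,198).

```bash
python3 - <<'E'
from h import *
import pickle
f,g,w=pickle.load(open('f4.pkl','rb'))
for n,px,z in [('endL',(403,215),100),('endR',(451,215),100),('cap base',(428,205),100),('L',(395,255),100),('R',(441,262),100)]: print(n,onz(w,px,z))
for c,im in (('side',f),('scene',g)):
    cams.grab_frame(c)
    for q in ('scanner','trigger','squeeze_point'):
        for t in finder.trace(q,c)[:2]:
            ys,xs=np.nonzero(t['pixels']); print(c,q,round(t['score'],2),t['rect'],onz(im,(xs.mean(),ys.mean()),100)[:2])
# predicted points of scanner in scene/side to check
q=[507.8,352.3,np.radians(278.8)]
X=[(-52,-31,135),(52,-31,135),(52,31,135),(-52,31,135),(-13,-124,100)]
print(proj(g,tf(q,X)).round(),proj(f,tf(q,X)).round())
print(status.state()['ee_pos'])
E
```

```text
endL [379.50458814 339.62275492 100.        ]
endR [373.85075135 375.11846459 100.        ]
cap base [369.28889373 356.35764201 100.        ]
L [410.65907561 340.13580084 100.        ]
R [410.65709115 376.45870888 100.        ]
side scanner 0.73 [173.6, 152.7, 73.9, 54.5] [463.49797747 295.89093076]
side scanner 0.55 [286.8, 212.2, 31.5, 48.8] [514.59634856 -50.10168139]
side trigger 0.63 [196.7, 170.5, 14.9, 9.6] [446.51247438 334.63692042]
side trigger 0.18 [309.7, 209.3, 24.4, 39.5] [564.00656122 -65.87723034]
side squeeze_point 0.87 [171.9, 151.7, 72.6, 58.4] [462.18072539 297.5989853 ]
side squeeze_point 0.24 [265.3, 230.8, 104.5, 56.9] [ 491.3170144  -126.34028199]
scene scanner 0.74 [476.3, 258.3, 78.0, 104.2] [516.77913334 347.28268713]
scene scanner 0.46 [267.7, 194.8, 133.4, 133.1] [621.45651657 -10.30265199]
scene trigger 0.6 [525.2, 271.8, 2.7, 11.0] [440.78426013 332.56969587]
scene trigger 0.27 [350.0, 356.1, 11.3, 12.4] [766.89650232 134.97809831]
scene squeeze_point 0.9 [471.7, 258.9, 83.9, 104.7] [516.46132656 346.89876361]
[[558. 299.]
 [504. 279.]
 [496. 306.]
 [552. 327.]
 [540. 261.]] [[197. 154.]
 [219. 168.]
 [236. 159.]
 [214. 146.]
 [181. 183.]]
[415.83727503 283.50735575 194.29881657]
```

Call:
apply_moves:
  increments:
    - [0.8,0.0135,0.035,0,0,0,0]
    - [0.8,0.0135,0.0345,0,0,0,0]
    - [0.8,0,0,0,0,0,0]
    - [0.8,0,0,-0.03,0,0,0]
    - [0.8,0,0,-0.02,0,0,0]
  newtons: 15

```text
time_s: 9.32
ee_pos: [442.6, 353.6, 143.4]
ee_rot: [180.0, 0.0, -171.1]
force: [-0.2, 0.5, -0.3]
gripper_width: 82.2
gripper_force: 0.0
```

Call:
apply_moves:
  increments:
    - [0.8,0,0,-0.02,0,0,0]
    - [0.8,0,0,-0.015,0,0,0]
    - [0.8,0,0,-0.014,0,0,0]
    - [0.8,0,0,0,0,0,0]

```text
time_s: 9.65
ee_pos: [440.8, 351.7, 92.6]
ee_rot: [-179.8, -0.3, -171.2]
force: [0.6, -0.9, 0.3]
gripper_width: 82.1
gripper_force: 0.0
```

```bash
python3 - <<'E'
from h import *
f=cams.grab_frame('side');g=cams.grab_frame('scene');s=status.state();print(s['ee_pos'],s['ee_rot'],s['force'],s['gripper_width'])
a=cv2.resize(cv2.cvtColor(f['color'],4)[130:230,150:250],(400,400),interpolation=2)
b=cv2.resize(cv2.cvtColor(g['color'],4)[230:370,450:590],(400,400),interpolation=2)
cv2.imwrite('pics/s7.png',np.hstack([a,b]))
E
```

```text
[442.38606807 353.00204725  95.37519128] [-1.79978179e+02 -4.36616712e-02 -1.71181086e+02] [-0.23738234  0.62462776  0.61307957] 81.9538056038996
```

View pics/s7.png

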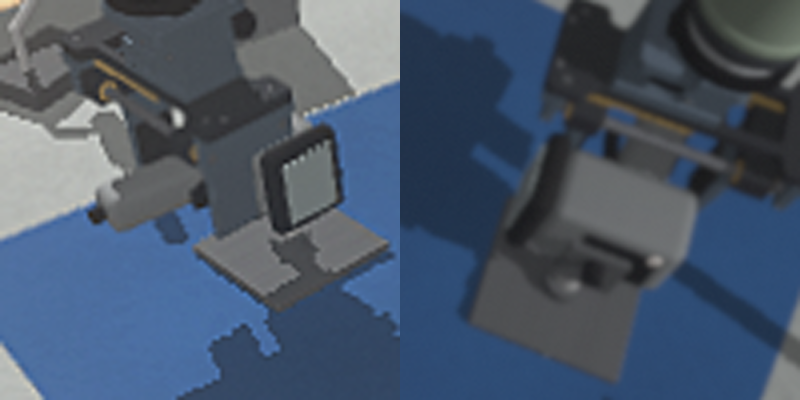

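The fingers straddle the grip at the trigger with clearance to the head. Next I squeeze.

Call:
apply_moves:
  increments:
    - [0.3,0,0,0,0,0,0]
    - [0.15,0,0,0,0,0,0]
    - [0.1,0,0,0,0,0,0]
    - [0.1,0,0,0,0,0,0]
    - [0.1,0,0,0,0,0,0]

```text
time_s: 10.17
ee_pos: [442.5, 353.3, 96.0]
ee_rot: [180.0, 0.0, -171.2]
force: [-0.3, -2.7, 1.4]
gripper_width: 51.9
gripper_force: 1.7
```

Call:
apply_moves:
  increments:
    - [-0.2,0,0,0,0,0,0]
    - [-0.2,0,0,0,0,0,0]
    - [-0.2,0,0,0,0,0,0]
    - [-0.2,0,0,0,0,0,0]
    - [-0.2,0,0,0,0,0,0]

```text
time_s: 10.58
ee_pos: [442.0, 354.2, 95.8]
ee_rot: [179.9, -0.0, -171.2]
force: [-3.6, 3.7, 1.9]
gripper_width: 44.4
gripper_force: 15.1
```

Call:
apply_moves:
  increments:
    - [-0.3,0,0,0,0,0,0]
    - [-0.3,0,0,0,0,0,0]
    - [-0.3,0,0,0,0,0,0]
    - [-0.3,0,0,0,0,0,0]
    - [-0.3,0,0,0,0,0,0]
  newtons: 28

```text
time_s: 11.0
ee_pos: [442.0, 354.3, 95.8]
ee_rot: [179.9, -0.0, -171.3]
force: [-2.5, 4.8, 2.1]
gripper_width: 43.9
gripper_force: 28.1
```

Call:
apply_moves:
  increments:
    - [0.02,0,0,0,0,0,0]
    - [0.02,0,0,0,0,0,0]
    - [0.02,0,0,0,0,0,0]

```text
time_s: 11.25
ee_pos: [442.3, 353.5, 95.7]
ee_rot: [180.0, 0.0, -171.1]
force: [-2.2, 1.9, 3.1]
gripper_width: 46.4
gripper_force: 5.5
```

Call:
apply_moves:
  increments:
    - [0.06,0,0,0,0,0,0]
    - [0.06,0,0,0,0,0,0]
    - [0.06,0,0,0,0,0,0]

```text
time_s: 11.5
ee_pos: [442.7, 352.7, 95.6]
ee_rot: [-179.9, 0.0, -171.1]
force: [-0.1, -0.8, 4.7]
gripper_width: 48.4
gripper_force: 3.0
```

Call:
apply_moves:
  increments:
    - [0.09,0,0,0,0,0,0]
    - [0.09,0,0,0,0,0,0]
    - [0.09,0,0,0,0,0,0]

```text
time_s: 11.75
ee_pos: [442.9, 352.6, 95.4]
ee_rot: [-179.9, 0.0, -171.1]
force: [1.2, -2.4, 2.2]
gripper_width: 49.8
gripper_force: 1.6
```

Call:
apply_moves:
  increments:
    - [0.4,0,0,0,0,0,0]
    - [0.4,0,0,0,0,0,0]
    - [0.4,-0.005,0.001,0,0,0,-4]
    - [0.4,0,0,0,0,0,0]

```text
time_s: 12.08
ee_pos: [436.3, 354.5, 95.0]
ee_rot: [180.0, -0.1, -175.3]
force: [-0.2, -1.0, 0.1]
gripper_width: 63.6
gripper_force: 0.0
```

Call:
apply_moves:
  increments:
    - [-0.3,0,0,0,0,0,0]
    - [-0.3,0,0,0,0,0,0]
    - [-0.3,0,0,0,0,0,0]
    - [-0.3,0,0,0,0,0,0]
    - [-0.3,0,0,0,0,0,0]

```text
time_s: 12.5
ee_pos: [435.8, 354.2, 94.9]
ee_rot: [180.0, -0.2, -175.3]
force: [-5.1, 0.2, -0.7]
gripper_width: 42.0
gripper_force: 27.9
```

Call:
apply_moves:
  increments:
    - [-0.3,0,0,0,0,0,0]
    - [-0.3,0,0,0,0,0,0]
    - [-0.3,0,0,0,0,0,0]

```text
time_s: 12.75
ee_pos: [435.9, 354.2, 94.9]
ee_rot: [180.0, -0.2, -175.3]
force: [-5.1, 1.2, -0.4]
gripper_width: 42.1
gripper_force: 27.9
```

Width is 42 mm, so the trigger is fully pulled and was held over 0.4 s. Now release and rise clear.

Call:
apply_moves:
  increments:
    - [0.8,0,0,0,0,0,0]
    - [0.8,0,0,0,0,0,0]
    - [0.8,0,0,0,0,0,0]
    - [0.8,0,0,0,0,0,0]
    - [0.8,0,0,0.02,0,0,0]

```text
time_s: 13.17
ee_pos: [436.6, 353.8, 113.1]
ee_rot: [-179.9, -0.2, -175.2]
force: [-0.2, -0.2, 0.1]
gripper_width: 73.0
gripper_force: 0.0
```

Call:
apply_moves:
  increments:
    - [0.8,0,0,0.03,0,0,0]
    - [0.8,0,0,0.04,0,0,0]
    - [0.8,0,0,0.03,0,0,0]
    - [0.8,0,0,0,0,0,0]
    - [0.8,0,0,0,0,0,0]

```text
time_s: 13.58
ee_pos: [439.1, 355.8, 218.3]
ee_rot: [179.7, 0.4, -175.2]
force: [-0.3, 0.1, 0.4]
gripper_width: 82.2
gripper_force: 0.0
```

```bash
python3 - <<'E'
from h import *
import pickle
g=cams.grab_frame('scene');g0=pickle.load(open('f4.pkl','rb'))[1]
d=np.abs(g['color'].astype(int)-g0['color']).max(2)[180:335,260:415];print('rack change',d.max(),(d>25).sum())
s=status.state();print(s['time_s'],s['ee_pos'],s['force'],s['gripper_width'])
E
```

```text
rack change 85 945
13.6333 [437.98805196 354.89214437 216.21830113] [-0.79299982 -0.40742382 -0.21244136] 81.68159347927735
```

```bash
python3 - <<'E'
from h import *
f=cams.grab_frame('side');g=cams.grab_frame('scene')
a=cv2.resize(cv2.cvtColor(f['color'],4)[190:290,255:375],(400,333),interpolation=2)
b=cv2.resize(cv2.cvtColor(g['color'],4)[180:335,260:415],(400,400),interpolation=2)
im=np.zeros((400,800,3),np.uint8);im[:333,:400]=a;im[:,400:]=b
cv2.imwrite('pics/s8.png',im)
P=[569,-31.9,np.radians(-17.8)]
print('predicted crop px of panel top corners', ((proj(g,tf(P,[(-12,-82,102),(-12,78,102),(-12,78-5,102)]))-[260,180])*400/155+[400,0]).round())
E
```

```text
predicted crop px of panel top corners [[542.  78.]
 [670. 209.]
 [666. 205.]]
```

View pics/s8.png

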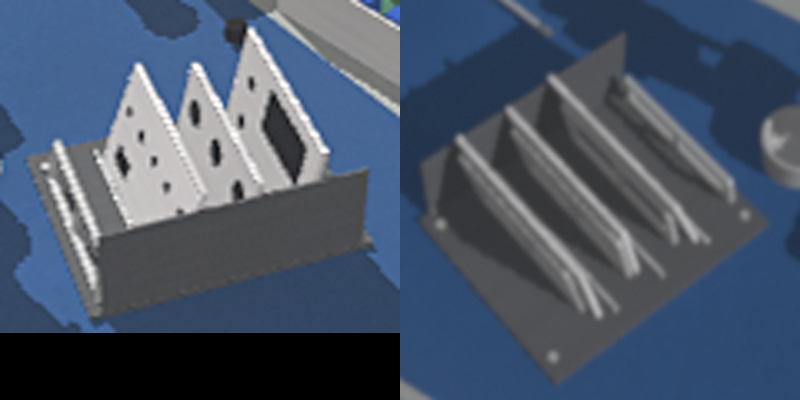

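The panel is unchanged: standing, leaning back and touching the end plate. The only difference from the earlier picture is the arm's shadow.

```bash
python3 -c "
from workcell import env
print(env.job_done())"
```

```text
the job is handed in; nothing more can be done
None
```

I handed the job in at about 13.7 s on the robot clock: the panel stands in the first slot, leaning back against the end plate; the trigger was squeezed fully (42 mm across the grip), held and released; the hand-in gave no verdict.

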